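# Knock a stuck brazed block out of its nest from below

### The arm

A 6-joint arm with a two-finger parallel gripper is mounted at the origin on the work surface. World frame = base frame: x ahead of the robot, y to its left, z up, the work surface at z = 0. Lengths are in mm, angles in rad, forces in N, time in s.
With the tool pointing down it reaches from about 400 to 825 mm from the base axis. Payload 7 kg.
Tool frame: the origin (TCP) lies at the centre of the arm's flange, where the gripper is bolted on; the fingertips stand 178 mm ahead of it and the grasp point (between the pads) lies manip.tcp_to_grasp ahead of it (manip.tcp_to_grasp is the distance from the TCP to the grasp point, in mm); z points along the fingers, y is the direction in which the jaws open and shut (so a half turn about z gives the same grasp; the last joint's range is limited). The gripper opens to 88 mm and grips with 3 to 60 N. Pads are 19 mm wide; open, the fingers measure 130 mm over their backs; the gripper's body (78 mm by 193 mm) begins 47 mm behind the grasp point.
Start: joints at [1.431, 0.359, 0.012, 0, -1.224, -0.288], TCP at [280.043, 614.143, 404.661] pointing down, gripper open.
Joint ranges: [-3.07, 3.07], [-1.43, 2.12], [-1.02, 1.25], [-3.03, 1.67], [-3.05, -0], [-3.03, 3.03]. Speed limits (rad/s): [2.39, 2.39, 3.01, 3.14, 3.14, 3.14].

### API

Orientations are given as a unit quaternion [x, y, z, w].
In Python, from cell import manip gives the robot as it stands. The module is installed in compiled form; this text tells all that it offers.
- The arm moves only by the tool send_rows, never from a script. Its argument "motion" is a list of rows, each a list of 2 entries, a list of its own where there are three numbers: the shift along the tool's x, y, z in m, then the turn, a rotation vector about the tool's x, y, z in rad. A call has 1 to 5 rows; each row is the pose to reach, as a shift and turn from the pose commanded when the call began, along the tool's axes at that moment; what a row does not reach only later rows make up. A row lasts 1/12 s, in which the tool goes at most 41.7 mm and 7.16 degrees, less where a joint would pass 70% of its speed; a pose out of reach is approached as far as the arm can. A call with a gripper value outside its range is refused whole. "hand" is the finger opening in m, from 0 to 0.0876, set as the call begins (left out, the last holds). The fingers move at their own pace and stop on an object; "grip_force" is the grip in N (left out, the last holds). Time passes only in rows, so rows that repeat a pose let the fingers close. It gives the time, the measured TCP pose, the force and the opening at its end, in the units of the state.
- manip.get_state(): the state, without advancing time (a new reading comes with each control period).
- manip.capture(name): name is "scene" or "top"; returns a dict with "frame" (400x640x3 uint8, red, green, blue), "range_z" (400x640 float32, mm along the optical axis (not along the pixel's ray), 0 where there is no reading), "camera_matrix" (3x3 intrinsics, pixels), "k1" (the pictures are not rectified: a ray, as slopes to the right and down, at radius r is drawn at 1 + k1 r^2 times it, then the intrinsics apply), "view" (4x4, takes a point from world to camera coordinates). Camera axes: x right, y down, z forward; pixel columns grow to the right and rows downward; lengths in mm; the calibration is good to about 2 mm. A picture is of the moment at which its call begins.
- manip.sign_off(): hands the job in, once; it reports no verdict.
The state is a dict: "clock": time; "joints": joint angles; "qvel": joint speeds; "joint_efforts": joint torques, N m; "eef_pos": TCP position; "ee_rot": TCP orientation; "wrist_force": force on the tool from outside, world axes, zero at the start; "torque": the same for the moment, N m; "gripper_width": opening from 0.0 (shut) to 1.0 (fully open).
Only numpy, scipy, OpenCV 4.12 (cv2) and the standard library are available. Lean on these libraries where they do the work, as an engineer would, in place of code of your own. Each camera call takes 0.05 s, during which the arm holds its last target.

### The job

The hot brazed block is stuck flush in the nest of the brazing fixture. Take the C-shaped knockout tool, feel gently from below the fixture for the hidden knockout hole, and push the tool's rod up through it as far as it goes, so that the block is raised and stays standing proud in the nest to cool. Then draw the tool out and stand it on the bench, clear of the fixture; never touch the hot block with the robot, do not force the tool against the fixture, and leave the jar and the pliers alone.

Things in the scene. Friction and masses are not known exactly. Their poses are not given: they have to be found in the camera images.
- nest: Steel brazing fixture bolted down: a bridge 54 mm wide (x), 190 mm long (y), top at z = 116 mm, underside z = 75 mm, on legs at y = 80 to 95 mm either way (flanges 8 mm high, 80 mm wide, out to y = 120 mm). Open below on the -x and +x sides, 160 mm between the legs. Origin on the bench under the pocket's middle, z up. Two nuts stand out 9 mm from the -x face at z = 110 mm. Marked by tool pushes over 25 N.
- nest_under (a point): Middle of the bridge's flat, hard underside, 75 mm up; axes as the nest's. The knockout hole, 10.5 mm along y and 18 mm along x, is on the line x = 0 in a slide clamped anywhere from y = -15 to +15 mm of this point: it is not seen or measured, only felt. Above the hole it is clear up to the block's underside, 10 mm higher.
- part_center (a point): Centre of the stuck brass block, 80 mm along the nest's y, 24 mm along x, 30 mm high, with two copper stubs 10 mm tall on top at y = -22 and +22 mm. Seated, this is 100 mm above the bench and the block's top is 1 mm below the nest's. Spring plungers grip it: it takes 4 to 15 N to push up and stays where it is pushed to. Hot: not for the robot to touch. Bent by over 25 N.
- part: The same block: origin at the centre of its underside, z up.
- hook: C-shaped steel knockout tool, 0.35 kg, stands on its foot. Origin under the foot, below the rod; z up. Foot x = -62 to 28 mm, 46 mm wide (y), 8 mm thick. Riser x = -62 to -50 mm. Top arm x = -62 to 16 mm, z = 118 to 130 mm, 24 mm wide like the riser. Goes onto the fixture from the nest's -x side with x along the nest's x: foot under the bridge, arm over it.
- hook_grip (a point): Centre of the tool's upright black handle on the top arm, straight above the rod: 34 mm along the tool's x, 16 mm thick along y, 42 mm tall (z = 130 to 172 mm); this point is at z = 151 mm above the foot's underside.
- hook_tip (a point): Tip of the tool's upright rod (8 mm thick, end bevelled 1 mm), 32 mm above the foot's underside, 24 mm above the foot's top face. With the rod right through the hole the foot's top meets the bridge's underside and the block is up 14 mm.
- jar: Flux jar, 48 mm across, 65 mm tall, loose; origin at the centre of its underside. Leave alone.
- pliers: Long-nose pliers lying flat, about 180 mm along x, 60 mm along y, 12 mm high, loose. Leave alone.
- switchbox: Two-button switch box, 75 x 110 mm, 67 mm high, fixed; origin at the centre of its underside.
There are look-alikes about, which are no part of the job. Of the things that look like the hook, the smaller one is meant. Of the things that look like the part, the larger one is meant.

How it is judged (in metres and radians):
On the way:
1. The tool's rod stands up through the fixture's knockout hole from below and has raised the block by at least 10 mm (z of hook_tip in the frame of nest between 0.092 and 0.103 m and x of hook_tip in the frame of nest between -0.01 and 0.01 m and y of hook_tip in the frame of nest between -0.022 and 0.022 m and z of part_center in the frame of nest above 0.11 m), for 0.1 s.
At the end, for the whole second after the job is handed in: The block stands 10 to 18 mm above its seated height in the nest (within 5 mm of its middle, tilt under 0.15 rad), at rest; the tool stands upright on the bench (tilt under 0.05 rad), at rest and released, its rod over 60 mm from the nest's middle, not touching the fixture (z of part_center in the frame of nest between 0.11 and 0.118 m and horizontal distance between part_center and nest below 0.005 m and angle between part_center's own z axis and vertical below 0.15 rad and height (world z) of hook below 0.004 m and angle between hook's own z axis and vertical below 0.05 rad and horizontal distance between hook_tip and nest above 0.06 m and contact force between hook and nest below 0.2 N and contact force between the fingers and hook below 0.2 N and linear speed of each of hook, part below 0.02 m/s).
It fails at once if The robot touches the hot block (contact force between any of the fingers, the arm and part above 0.5 N).
It fails at once if The tool is pressed on the fixture with more than 25 N (contact force between hook and nest above 25 N).
It fails at once if The tool is pressed on the block with more than 25 N (contact force between hook and part above 25 N).
It fails at once if The jar or the pliers are moved by more than 20 mm (distance of any of jar, pliers from where it was at the start of the episode above 0.02 m).
It also fails if it takes over 72 s, if anything falls off the work surface, if the arm or the gripper's body presses on something with over 40 N, if the wrist force passes 120 N, or if a joint passes its speed limit or range.

## Working session

There is one attempt and no reset: what is moved stays moved. The work goes in short steps, Python scripts to look and compute and a tool call to move; the robot and the scene stay as the last step left them, time stands still between calls to the robot, and variables do not carry over. Pictures are saved under pics/ and viewed, and the job is handed in when it is done.

Besides the shell and the picture viewer there is one more tool, called by a JSON object that holds its "name" and its "arguments". send_rows: Moves the arm, as the interface text tells. Its arguments: {"type":"object","properties":{"motion":{"type":"array","items":{"type":"array"}},"hand":{"type":"number"},"grip_force":{"type":"number"}},"required":["motion"]}

```bash
mkdir -p pics; ls
python3 - <<'E'
from cell import manip
import cv2
print(manip.tcp_to_grasp); print(manip.get_state())
for n in ("scene","top"):
    c=manip.capture(n); cv2.imwrite(f"pics/{n}0.png",cv2.cvtColor(c["frame"],cv2.COLOR_RGB2BGR)); print(n,c["camera_matrix"],c["k1"],c["view"])
    import numpy as np; np.savez(f"{n}0.npz",**c)
E
```

```text
pics
159.3
{'clock': 0.0, 'joints': array([ 1.43109493e+00,  3.59409736e-01,  1.10681209e-02, -3.66709956e-04,
       -1.22411331e+00, -2.88121581e-01]), 'qvel': array([-7.37671069e-06, -9.53874202e-04, -1.06729088e-03,  1.12208519e-03,
        7.80364055e-04, -1.07457256e-03]), 'joint_efforts': array([ 2.62803725e-03, -5.82729685e+01,  2.93050289e+01,  6.99738890e+00,
        6.93943395e-03, -1.58527764e-04]), 'eef_pos': array([279.95569666, 613.99505959, 403.70871097]), 'ee_rot': array([ 9.77194438e-01, -2.12344797e-01, -1.10434244e-04,  8.39797185e-04]), 'wrist_force': array([ 0.26643475,  0.01524696, -0.72223272]), 'torque': array([ 0.00014051,  0.00050445, -0.02813418]), 'gripper_width': 1.0028980358778101}
scene [[456.0549703    0.         325.62541263]
 [  0.         456.0549703  199.84633522]
 [  0.           0.           1.        ]] -0.05711389190116363 [[-3.56639710e-01  9.34185864e-01 -1.02415392e-02  1.82798284e+02]
 [ 6.91201561e-01  2.56469869e-01 -6.75620906e-01 -2.77956607e+02]
 [-6.28528854e-01 -2.48032212e-01 -7.37178067e-01  1.62070296e+03]
 [ 0.00000000e+00  0.00000000e+00  0.00000000e+00  1.00000000e+00]]
top [[384.28411168   0.         314.70260704]
 [  0.         384.28411168 202.04466404]
 [  0.           0.           1.        ]] -0.019263180989103113 [[-1.51183107e-02 -9.99774170e-01 -1.49347153e-02  3.45882236e+01]
 [-9.91232014e-01  1.69466499e-02 -1.31041616e-01  5.18219690e+02]
 [ 1.31265116e-01  1.28226400e-02 -9.91264369e-01  1.08479739e+03]
 [ 0.00000000e+00  0.00000000e+00  0.00000000e+00  1.00000000e+00]]
```

View pics/scene0.png

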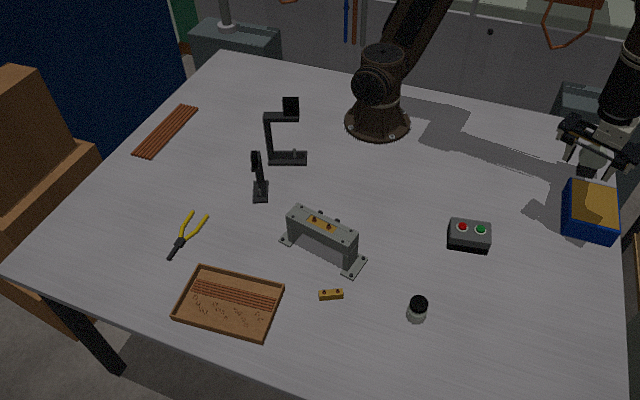

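View pics/top0.png

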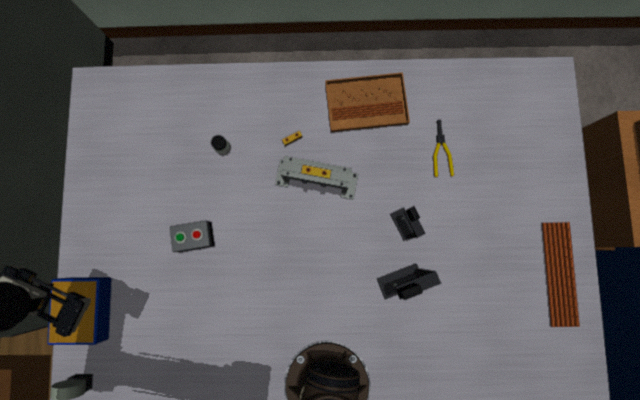

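The scene view shows the fixture at about (322,240) and two C-tools. The smaller is at (260,178), or (408,222) in the top view, and the larger at (287,130). The jar is at (418,308) and the pliers at (186,235). Next I'll measure from depth in both views.

```bash
cat > h.py <<'E'
import numpy as np, cv2
def cloud(c):
    K=c["camera_matrix"]; k1=float(c["k1"]); V=c["view"]; z=c["range_z"]
    v,u=np.mgrid[0:400,0:640].astype(float)
    D=np.array([k1,0,0,0,0]); 
    p=cv2.undistortPoints(np.stack([u.ravel(),v.ravel()],1)[:,None],K,D)[:,0].reshape(400,640,2)
    P=np.dstack([p[...,0]*z,p[...,1]*z,z])
    W=(P-V[:3,3])@V[:3,:3]
    W[z<=0]=np.nan
    return W
def proj(c,X):
    V=c["view"];X=np.atleast_2d(X)
    r=cv2.Rodrigues(V[:3,:3])[0]
    return cv2.projectPoints(X.astype(float),r,V[:3,3],c["camera_matrix"],np.array([float(c["k1"]),0,0,0,0]))[0][:,0]
def ray(c,uv):
    V=c["view"];p=cv2.undistortPoints(np.array([[uv]],float),c["camera_matrix"],np.array([float(c["k1"]),0,0,0,0]))[0,0]
    R=V[:3,:3]; return -R.T@V[:3,3], R.T@np.array([p[0],p[1],1])
def atz(c,uv,z):
    o,d=ray(c,uv); return o+d*(z-o[2])/d[2]
def tri(c1,a,c2,b):
    o1,d1=ray(c1,a);o2,d2=ray(c2,b)
    A=np.stack([d1,-d2],1);s=np.linalg.lstsq(A,o2-o1,rcond=None)[0]
    p,q=o1+s[0]*d1,o2+s[1]*d2
    return (p+q)/2,np.linalg.norm(p-q)
def crop(c,x0,y0,w,h,s,name):
    f=cv2.cvtColor(c["frame"],cv2.COLOR_RGB2BGR)[y0:y0+h,x0:x0+w]
    f=cv2.convertScaleAbs(f,alpha=1.8,beta=15)
    cv2.imwrite(name,cv2.resize(f,None,fx=s,fy=s,interpolation=cv2.INTER_CUBIC))
E
python3 - <<'E'
from h import *
S=dict(np.load("scene0.npz"));T=dict(np.load("top0.npz"))
for n,c,b in (("S",S,(240,145,50,65)),("T",T,(385,200,50,45))):
    W=cloud(c);x,y,w,h=b;R=W[y:y+h,x:x+w].reshape(-1,3)
    R=R[R[:,2]>4]
    for lo,hi in ((4,14),(14,110),(110,136),(136,165),(165,185)):
        q=R[(R[:,2]>lo)&(R[:,2]<hi)]
        if len(q): print(n,lo,hi,len(q),q.mean(0).round(1),q.min(0).round(1),q.max(0).round(1))
crop(S,235,140,60,70,10,"pics/s_hook.png");crop(T,370,190,80,60,10,"pics/t_hook.png")
crop(S,270,190,110,95,7,"pics/s_nest.png");crop(T,265,140,110,70,7,"pics/t_nest.png")
E
```

```text
S 4 14 554 [ 383.8 -238.6    8.3] [ 255.1 -365.2    4. ] [ 505.  -142.8   14. ]
S 14 110 229 [ 375.3 -253.7   41.5] [ 271.9 -275.4   14. ] [ 474.7 -212.2  105.6]
S 110 136 92 [ 459.3 -229.2  127.1] [ 404.8 -252.5  111.6] [ 488.  -211.5  135.9]
S 136 165 57 [ 479.5 -222.8  150.5] [ 451.5 -230.6  136.1] [ 488.  -216.5  164.6]
S 165 185 57 [ 471.5 -228.6  170.1] [ 451.6 -241.8  165.5] [ 489.1 -217.   175.3]
T 4 14 442 [ 455.6 -234.8    7.8] [ 393.1 -325.4    4. ] [ 524.8 -178.4   13.2]
T 14 110 44 [ 425.9 -238.5   56.8] [ 409.8 -253.6   14. ] [ 471.2 -223.4  109.6]
T 110 136 197 [ 437.8 -238.5  129.5] [ 411.5 -263.4  115.4] [ 478.  -210.4  135. ]
T 136 165 38 [ 465.  -220.   150.4] [ 450.  -227.1  136.7] [ 479.7 -213.6  164.6]
T 165 185 90 [ 467.1 -226.9  171.9] [ 450.2 -239.3  165.1] [ 483.8 -214.9  176. ]
```

View pics/s_hook.png

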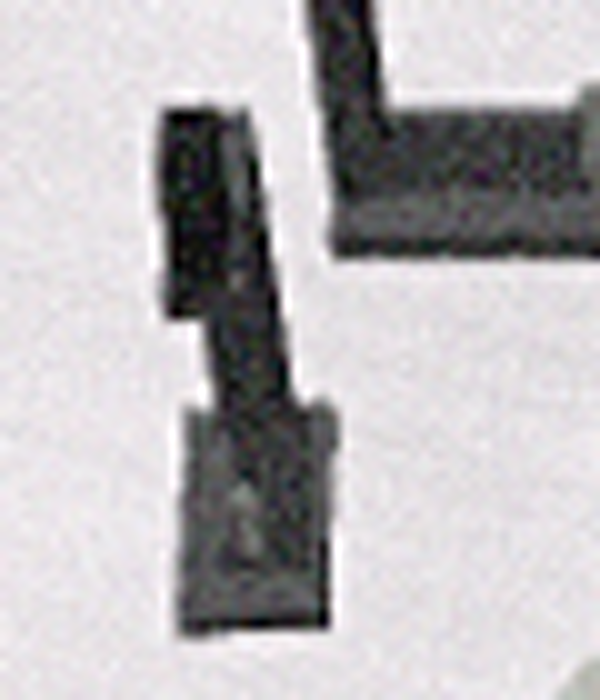

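View pics/t_hook.png

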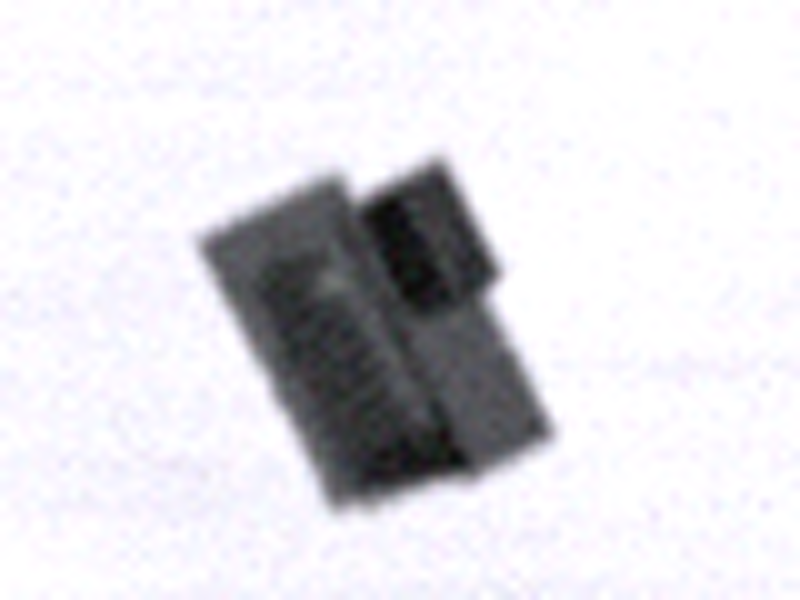

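View pics/s_nest.png

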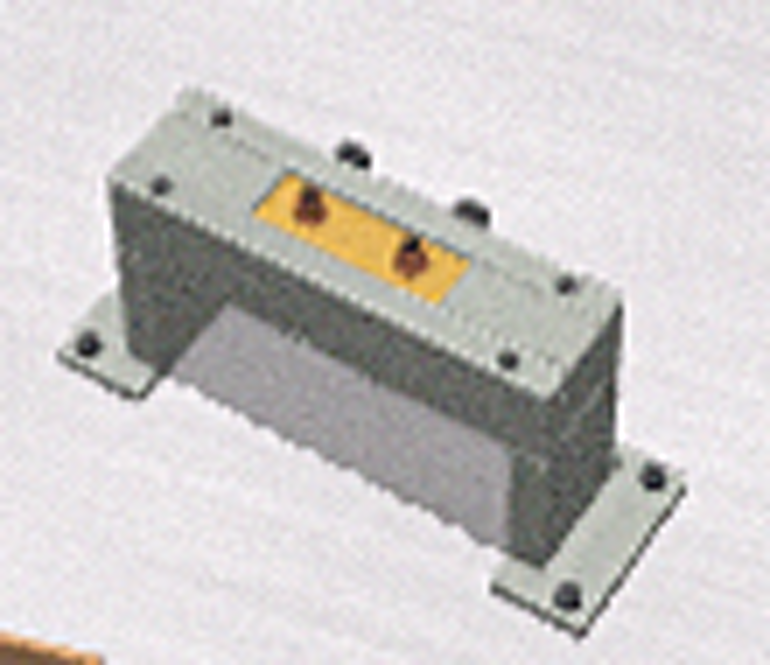

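View pics/t_nest.png

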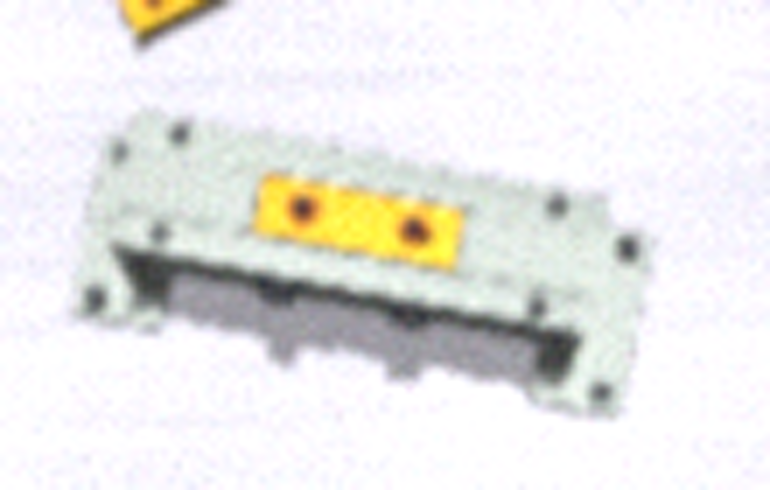

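The nuts are on the robot side, so nest +x points away from the robot at a yaw of about -9°. The hook's riser is on the robot side too, at a yaw of about +27°. I'll refine both by fitting.

Run:
```python
from h import *
S=dict(np.load("scene0.npz"));T=dict(np.load("top0.npz"))
for n,c,b in (("S",S,(300,205,45,35)),("T",T,(295,160,45,25))):
    f=cv2.cvtColor(c["frame"],cv2.COLOR_RGB2HSV); x,y,w,h=b
    m=np.zeros((400,640),np.uint8); m[y:y+h,x:x+w]=((f[...,1]>120)&(f[...,2]>70)&(f[...,0]<35)&(f[...,0]>10))[y:y+h,x:x+w]
    m=cv2.morphologyEx(m,cv2.MORPH_CLOSE,np.ones((3,3)))
    v,u=np.nonzero(m); P=np.array([atz(c,(a,d),115)[:2] for a,d in zip(u,v)],np.float32)
    print(n,"block rect",cv2.minAreaRect(P), P.mean(0))
    W=cloud(c)
    for nm,bb,lo,hi in (("nest",(260,185,115,100) if n=="S" else (270,145,95,60),110,120),("handle",(250,145,28,30) if n=="S" else (400,200,25,25),166,178)):
        x,y,w,h=bb;R=W[y:y+h,x:x+w].reshape(-1,3);R=R[(R[:,2]>lo)&(R[:,2]<hi)]
        # trim
        r=cv2.minAreaRect(R[:,:2].astype(np.float32)); print(n,nm,len(R),r,np.median(R,0).round(1))
# triangulated points: crop px -> full
q=lambda x0,y0,s,a:((a[0]+.5)/s-.5+x0,(a[1]+.5)/s-.5+y0)
for nm,a,b in (("stub+y?",(410,250),(305,207)),("stub2",(311,200),(414,230)),
  ("boltA",(221,118),(537,306)),("boltB",(161,186),(558,206)),("boltC",(566,285),(159,233)),("boltD",(508,360),(180,134))):
    print(nm,tri(S,q(270,190,7,a),T,q(265,140,7,b)))
for nm,a,b in (("foot front right(-y)",(185,630),(335,180)),("foot front left(+y)",(325,628),(200,242)),("handle top riser -y",(165,110),(498,272)),("handle top riser +y",(250,110),(440,318))):
    print(nm,tri(S,q(235,140,10,a),T,q(370,190,10,b)))
```

```text
S block rect ((594.2374877929688, 20.191299438476562), (78.14138793945312, 22.207111358642578), 77.54949188232422) [594.7306   20.46696]
S nest 1302 ((589.8275756835938, 20.29027557373047), (191.46682739257812, 66.27227020263672), 78.18182373046875) [595.3  23.2 115. ]
S handle 55 ((470.8322448730469, -228.91793823242188), (34.246368408203125, 15.966164588928223), 20.279621124267578) [ 471.9 -228.6  170.4]
T block rect ((592.9189453125, 21.081584930419922), (78.2997055053711, 23.576160430908203), 78.10784912109375) [592.939     21.067238]
T nest 1350 ((587.4686279296875, 22.59845733642578), (190.00611877441406, 64.04017639160156), 77.53292846679688) [590.4  20.5 116.2]
T handle 88 ((467.86083984375, -227.39413452148438), (32.61246109008789, 16.050003051757812), 25.718076705932617) [ 467.9 -226.8  172.1]
stub+y? (array([597.80454816,  41.13428126, 121.17015937]), np.float64(0.9204674820966376))
stub2 (array([588.05245692,  -1.03123148, 120.725098  ]), np.float64(1.0213920848774283))
boltA (array([558.44052922, -48.7922367 , 115.66579695]), np.float64(2.2396600717064583))
boltB (array([597.48374523, -57.11071867, 116.02439974]), np.float64(0.5582497741364957))
boltC (array([589.67941126,  97.98160416, 116.36429176]), np.float64(1.61877855019151))
boltD (array([628.90284044,  89.68914232, 116.72054453]), np.float64(1.2304932929871468))
foot front right(-y) (array([ 5.02026893e+02, -2.36890191e+02,  3.41376421e-01]), np.float64(0.44250281820353365))
foot front left(+y) (array([ 484.76803955, -197.4910943 ,   -1.77565014]), np.float64(2.1832923493434957))
handle top riser -y (array([ 458.70592785, -240.73358467,  169.5906357 ]), np.float64(0.4691969710755156))
handle top riser +y (array([ 446.65488806, -223.85752478,  165.41480451]), np.float64(4.929152856332278))
```

Run:
```python
from h import *
from scipy.spatial.transform import Rotation as Ro
T=dict(np.load("top0.npz"));S=dict(np.load("scene0.npz"))
q=lambda x0,y0,s,a:((a[0]+.5)/s-.5+x0,(a[1]+.5)/s-.5+y0)
L=lambda a,b,z:(lambda p,r:(p.round(1),r.round(1),np.degrees(np.arctan2(*(p-r)[1::-1]))))(atz(T,q(370,190,10,a),z),atz(T,q(370,190,10,b),z))
print(L((200,240),(325,490),8)); print(L((440,160),(500,275),172)); print(L((335,178),(200,240),8)); print(L((550,435),(490,285),130))
# silhouette check via model overlay
def model(x,y,yaw,c,im,col):
    A=np.radians(yaw);R=np.array([[np.cos(A),-np.sin(A)],[np.sin(A),np.cos(A)]])
    for (x0,x1,w,z0,z1) in ((-62,28,23,0,8),(-62,-50,12,8,118),(-62,16,12,118,130),(-17,17,8,130,172)):
        P=[]
        for z in (z0,z1):
            for a,b in ((x0,-w),(x1,-w),(x1,w),(x0,w)): P.append([*(R@[a,b]+[x,y]),z])
        p=proj(c,np.array(P))
        yield p
for c,b,s,n in ((T,(370,190,80,60),10,"t"),(S,(235,140,60,70),10,"s")):
    crop(c,*b,s,"pics/tmp.png");im=cv2.imread("pics/tmp.png")
    for p in model(468,-228,24.5,c,im,0):
        p=((p+.5-np.array(b[:2]))*s-.5).astype(int)
        for i in range(4):
            for a,d in ((i,(i+1)%4),(i+4,(i+1)%4+4),(i,i+4)): cv2.line(im,tuple(map(int,p[a])),tuple(map(int,p[d])),(0,0,255),1)
    cv2.imwrite(f"pics/fit_{n}.png",im)
from cell import manip
s=manip.get_state(); R=Ro.from_quat(s["ee_rot"]); print(R.as_matrix().round(3))
```

```text
(array([ 484. , -194.7,    8. ]), array([ 409.6, -228.4,    8. ]), np.float64(24.382353782848206))
(array([ 487.2, -226.6,  172. ]), array([ 457.6, -240.3,  172. ]), np.float64(24.934497737344653))
(array([ 501.8, -235.5,    8. ]), array([ 484. , -194.7,    8. ]), np.float64(-66.40577273079052))
(array([ 419. , -262.3,  130. ]), array([ 458.7, -248.5,  130. ]), np.float64(-160.89775003015583))
[[ 0.91  -0.415 -0.   ]
 [-0.415 -0.91  -0.001]
 [ 0.     0.001 -1.   ]]
```

View pics/fit_t.png

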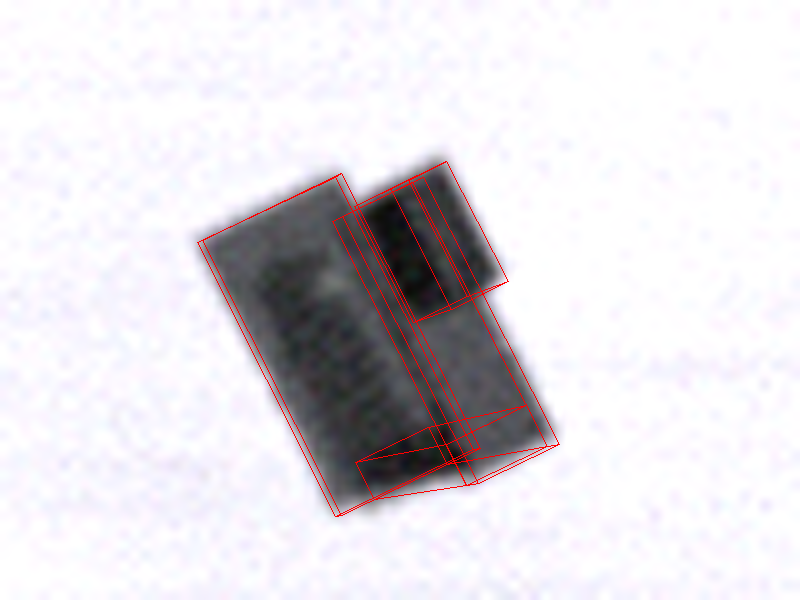

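View pics/fit_s.png

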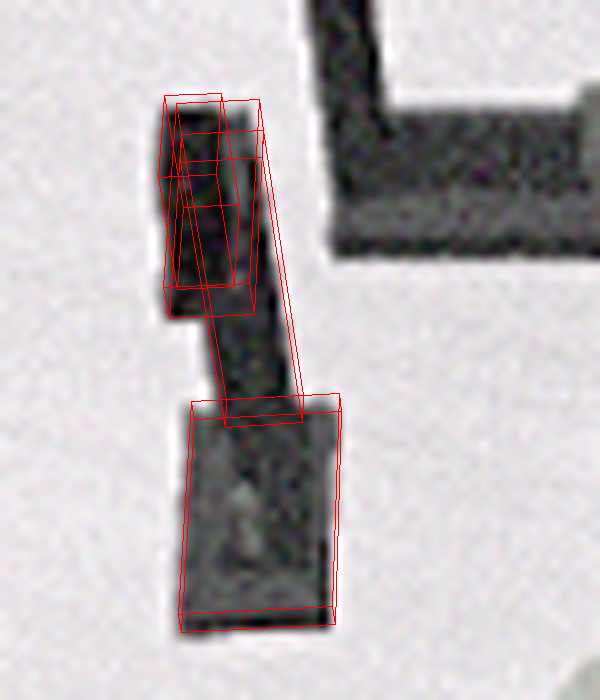

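```bash
python3 - <<'E'
from h import *
T=dict(np.load("top0.npz"));S=dict(np.load("scene0.npz"))
for c,b in((T,(370,255,75,50)),(S,(255,90,60,80))):
    W=cloud(c);x,y,w,h=b;R=W[y:y+h,x:x+w].reshape(-1,3)
    for lo,hi in((4,30),(60,180),(180,230),(230,400)):
        q=R[(R[:,2]>lo)&(R[:,2]<hi)]
        if len(q):print(lo,hi,len(q),q.min(0).round(),q.max(0).round())
E
cat >> h.py <<'E'
def rows(cur,tgt,n=5):
    """cur,tgt: x,y,z,yaw(deg of tool x). prints final shift in tool axes (m) and turn (rad) """
    a=np.radians(cur[3]); tx=np.array([np.cos(a),np.sin(a),0]);ty=np.array([np.sin(a),-np.cos(a),0]);tz=np.array([0,0,-1.])
    d=np.array(tgt[:3])-np.array(cur[:3]); s=np.array([d@tx,d@ty,d@tz])/1000
    r=-np.radians(tgt[3]-cur[3])
    for i in range(1,n+1): print((s*i/n).round(4).tolist(),[0,0,round(r*i/n,4)])
def state(p=True):
    from cell import manip
    from scipy.spatial.transform import Rotation as Ro
    s=manip.get_state(); R=Ro.from_quat(s["ee_rot"]).as_matrix()
    cur=[*s["eef_pos"],np.degrees(np.arctan2(R[1,0],R[0,0]))]
    if p: print("t",round(s["clock"],2),"cur",np.round(cur,2),"F",s["wrist_force"].round(2),"M",s["torque"].round(2),"w",round(s["gripper_width"],3),"q",s["joints"].round(2),"tilt",np.round([R[0,2],R[1,2]],4))
    return cur
E
python3 - <<'E'
from h import *
c=[280.04,614.14,404.66,-24.5]
rows(c,[380,432,404.66,-54.5]);rows([380,432,404.66,-54.5],[480,250,404,-84.5])
rows([480,250,404,-84.5],[476,91,404,-114.5]);rows([476,91,404,-114.5],[472,-68,404,-138.5]);rows([472,-68,404,-138.5],[469,-228,404,-155.5])
E
```

```text
4 30 810 [ 220. -345.    4.] [ 363. -130.   29.]
60 180 180 [ 261. -279.   61.] [ 325. -170.  180.]
180 230 369 [ 259. -280.  180.] [ 323. -170.  228.]
230 400 218 [ 263. -220.  230.] [ 297. -171.  245.]
4 30 552 [ -28. -465.    4.] [ 342. -152.   30.]
60 180 597 [ 274. -280.   60.] [ 485. -170.  180.]
180 230 256 [ 265. -281.  180.] [ 330. -171.  230.]
230 400 96 [ 265. -222.  230.] [ 301. -172.  240.]
[0.0333, 0.0249, 0.0] [0, 0, np.float64(0.1047)]
[0.0666, 0.0497, 0.0] [0, 0, np.float64(0.2094)]
[0.0999, 0.0746, 0.0] [0, 0, np.float64(0.3142)]
[0.1332, 0.0994, 0.0] [0, 0, np.float64(0.4189)]
[0.1665, 0.1243, 0.0] [0, 0, np.float64(0.5236)]
[0.0412, 0.0049, 0.0001] [0, 0, np.float64(0.1047)]
[0.0825, 0.0097, 0.0003] [0, 0, np.float64(0.2094)]
[0.1237, 0.0146, 0.0004] [0, 0, np.float64(0.3142)]
[0.165, 0.0194, 0.0005] [0, 0, np.float64(0.4189)]
[0.2062, 0.0243, 0.0007] [0, 0, np.float64(0.5236)]
[0.0316, 0.0038, 0.0] [0, 0, np.float64(0.1047)]
[0.0632, 0.0077, 0.0] [0, 0, np.float64(0.2094)]
[0.0947, 0.0115, 0.0] [0, 0, np.float64(0.3142)]
[0.1263, 0.0154, 0.0] [0, 0, np.float64(0.4189)]
[0.1579, 0.0192, 0.0] [0, 0, np.float64(0.5236)]
[0.0293, -0.0125, 0.0] [0, 0, np.float64(0.0838)]
[0.0585, -0.0249, 0.0] [0, 0, np.float64(0.1676)]
[0.0878, -0.0374, 0.0] [0, 0, np.float64(0.2513)]
[0.1171, -0.0498, 0.0] [0, 0, np.float64(0.3351)]
[0.1463, -0.0623, 0.0] [0, 0, np.float64(0.4189)]
[0.0217, -0.0236, 0.0] [0, 0, np.float64(0.0593)]
[0.0433, -0.0471, 0.0] [0, 0, np.float64(0.1187)]
[0.065, -0.0707, 0.0] [0, 0, np.float64(0.178)]
[0.0866, -0.0943, 0.0] [0, 0, np.float64(0.2374)]
[0.1083, -0.1178, 0.0] [0, 0, np.float64(0.2967)]
```

{"name": "send_rows", "arguments": {"motion": [[[0.0333,0.0249,0],[0,0,0.1047]],[[0.0666,0.0497,0],[0,0,0.2094]],[[0.0999,0.0746,0],[0,0,0.3142]],[[0.1332,0.0994,0],[0,0,0.4189]],[[0.1665,0.1243,0],[0,0,0.5236]]], "hand": 0.056}}

```text
clock: 0.52
eef_pos: [380.3, 430.1, 404.3]
ee_rot: [0.888, -0.46, -0.0, 0.0]
wrist_force: [1.9, 0.1, 0.0]
gripper_width: 0.69
```

{"name": "send_rows", "arguments": {"motion": [[[0.0412,0.0049,0],[0,0,0.1047]],[[0.0825,0.0097,0],[0,0,0.2094]],[[0.1237,0.0146,0],[0,0,0.3142]],[[0.165,0.0194,0],[0,0,0.4189]],[[0.2062,0.0243,0],[0,0,0.5236]]]}}

```text
clock: 0.93
eef_pos: [480.2, 248.0, 404.6]
ee_rot: [0.739, -0.674, -0.0, 0.0]
wrist_force: [1.0, 1.7, -0.4]
gripper_width: 0.638
```

```bash
python3 -c "
from h import *
state()"
```

```text
t 0.93 cur [480.24 247.97 404.65 -84.79] F [ 0.98  1.71 -0.36] M [ 0.14 -0.14  0.01] w 0.638 q [ 0.84  0.14 -0.28 -0.   -1.15 -0.75] tilt [-0.0001  0.0001]
```

{"name": "send_rows", "arguments": {"motion": [[[0.0316,0.0038,0],[0,0,0.1047]],[[0.0632,0.0077,0],[0,0,0.2094]],[[0.0947,0.0115,0],[0,0,0.3142]],[[0.1263,0.0154,0],[0,0,0.4189]],[[0.1579,0.0192,0],[0,0,0.5236]]]}}

```text
clock: 1.35
eef_pos: [475.4, 89.3, 404.5]
ee_rot: [-0.539, 0.842, 0.0, -0.0]
wrist_force: [0.5, -0.1, 0.9]
gripper_width: 0.639
```

{"name": "send_rows", "arguments": {"motion": [[[0.0293,-0.0125,0],[0,0,0.0838]],[[0.0585,-0.0249,0],[0,0,0.1676]],[[0.0878,-0.0374,0],[0,0,0.2513]],[[0.1171,-0.0498,0],[0,0,0.3351]],[[0.1463,-0.0623,0],[0,0,0.4189]]]}}

```text
clock: 1.77
eef_pos: [471.3, -69.5, 404.6]
ee_rot: [-0.352, 0.936, 0.0, -0.0]
wrist_force: [0.7, 0.2, -0.1]
gripper_width: 0.636
```

{"name": "send_rows", "arguments": {"motion": [[[0.0217,-0.0236,0],[0,0,0.0593]],[[0.0433,-0.0471,0],[0,0,0.1187]],[[0.065,-0.0707,0],[0,0,0.178]],[[0.0866,-0.0943,0],[0,0,0.2374]],[[0.1083,-0.1178,0],[0,0,0.2967]]]}}

```text
clock: 2.18
eef_pos: [468.3, -229.6, 404.5]
ee_rot: [-0.211, 0.978, 0.0, -0.0]
wrist_force: [0.9, 1.1, 0.0]
gripper_width: 0.643
```

Run:
```python
from h import *
from cell import manip
for n in("scene","top"):
    c=manip.capture(n); np.savez(n+"1.npz",**c)
    crop(c,*((220,90,100,125) if n=="scene" else (360,170,100,100)),6 if n=="top" else 4,f"pics/{n}1.png")
c=state(); rows(c,[469,-228,151+159.3,-155.5])
```

```text
t 2.28 cur [ 468.32 -231.25  403.98 -155.86] F [-0.83  0.53 -0.01] M [ 0.13 -0.13 -0.02] w 0.64 q [-0.08  0.11 -0.32  0.   -1.14 -1.07] tilt [-0.0015 -0.0003]
[-0.0004, 0.0005, 0.0187] [0, 0, np.float64(-0.0013)]
[-0.0008, 0.0011, 0.0375] [0, 0, np.float64(-0.0025)]
[-0.0012, 0.0016, 0.0562] [0, 0, np.float64(-0.0038)]
[-0.0016, 0.0021, 0.0749] [0, 0, np.float64(-0.005)]
[-0.0019, 0.0027, 0.0937] [0, 0, np.float64(-0.0063)]
```

View pics/scene1.png

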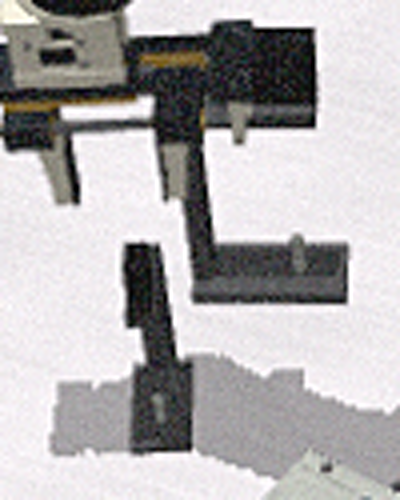

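View pics/top1.png

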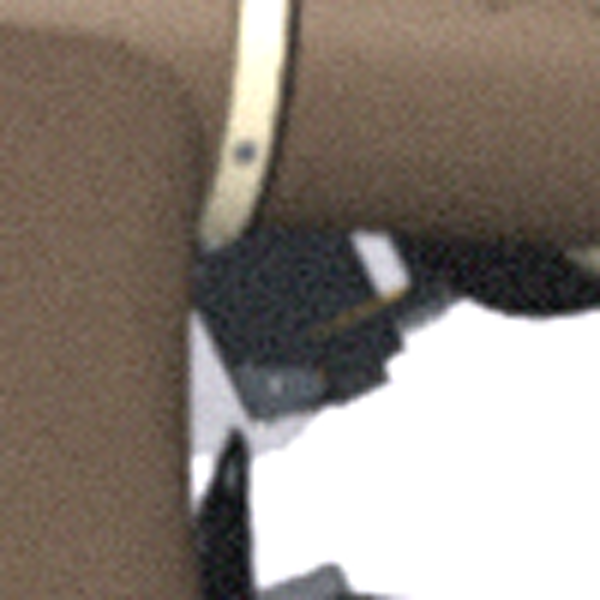

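The scene crop shows the open fingers at (65,180) and (175,170), straddling the small tool's handle at (140,285). I'll hold briefly to see the settled pose.

{"name": "send_rows", "arguments": {"motion": [[[0,0,0],[0,0,0]],[[0,0,0],[0,0,0]],[[0,0,0],[0,0,0]]]}}

```text
clock: 2.53
eef_pos: [468.8, -227.3, 404.6]
ee_rot: [-0.213, 0.977, 0.0, -0.0]
wrist_force: [-0.1, -0.1, -0.7]
gripper_width: 0.638
```

Run:
```python
from h import *
c=state(); rows(c,[469,-228,151+159.3+1,-155.5],4)
```

```text
t 2.53 cur [ 468.78 -227.27  404.6  -155.44] F [-0.12 -0.08 -0.7 ] M [ 0.09 -0.08  0.02] w 0.638 q [-0.07  0.1  -0.32 -0.   -1.14 -1.07] tilt [-0.0001  0.0002]
[0.0, -0.0002, 0.0233] [0, 0, np.float64(0.0003)]
[0.0001, -0.0004, 0.0466] [0, 0, np.float64(0.0005)]
[0.0001, -0.0006, 0.07] [0, 0, np.float64(0.0008)]
[0.0001, -0.0008, 0.0933] [0, 0, np.float64(0.0011)]
```

{"name": "send_rows", "arguments": {"motion": [[[0,-0.0005,0.03],[0,0,0]],[[0,-0.0005,0.06],[0,0,0]],[[0,-0.0005,0.08],[0,0,0]],[[0,-0.0005,0.0925],[0,0,0]],[[0,-0.0005,0.0925],[0,0,0]]]}}

```text
clock: 2.95
eef_pos: [468.2, -227.1, 309.5]
ee_rot: [-0.213, 0.977, 0.001, -0.002]
wrist_force: [-0.3, 0.5, 0.1]
gripper_width: 0.638
```

Run:
```python
from h import *
from cell import manip
for n in("scene","top"):
    c=manip.capture(n)
    crop(c,*((220,90,100,125) if n=="scene" else (360,170,100,100)),6 if n=="top" else 5,f"pics/{n}2.png")
c=state()
```

```text
t 3.05 cur [ 469.4  -227.69  312.5  -155.4 ] F [0.5  0.22 0.46] M [ 0.07 -0.13  0.01] w 0.637 q [-0.08  0.19 -0.45  0.   -0.93 -1.07] tilt [-0.0004 -0.0003]
```

View pics/scene2.png

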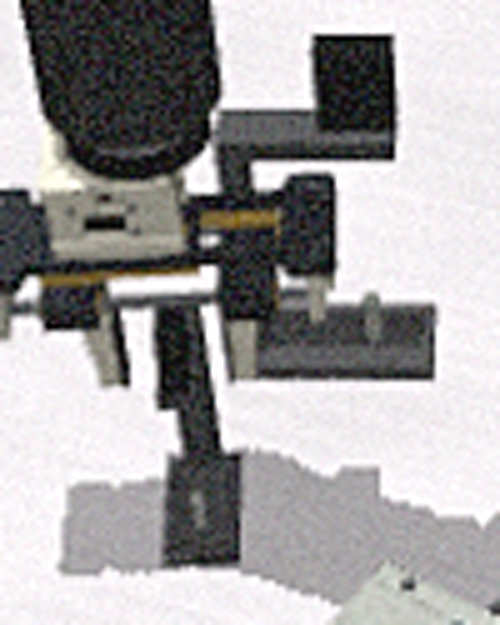

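The handle, around (185,350), sits between the fingers at (110,345) and (245,345), so I'm closing.

{"name": "send_rows", "arguments": {"motion": [[[0,0,0],[0,0,0]],[[0,0,0],[0,0,0]],[[0,0,0],[0,0,0]],[[0,0,0],[0,0,0]],[[0,0,0],[0,0,0]]], "hand": 0.005, "grip_force": 55}}

```text
clock: 3.47
eef_pos: [469.0, -228.5, 312.7]
ee_rot: [-0.212, 0.977, -0.0, 0.0]
wrist_force: [-0.8, 0.5, 0.6]
gripper_width: 0.322
```

{"name": "send_rows", "arguments": {"motion": [[[0,0,0],[0,0,0]],[[0,0,0],[0,0,0]],[[0,0,0],[0,0,0]]]}}

```text
clock: 3.72
eef_pos: [469.0, -228.5, 312.3]
ee_rot: [-0.212, 0.977, -0.0, 0.0]
wrist_force: [0.2, 0.5, 1.4]
gripper_width: 0.177
```

Run:
```python
from h import *
c=state()
```

```text
t 3.72 cur [ 468.99 -228.5   312.29 -155.52] F [0.16 0.54 1.4 ] M [ 0.23 -0.01 -0.07] w 0.177 q [-0.08  0.19 -0.45  0.   -0.93 -1.07] tilt [ 0.0001 -0.    ]
```

{"name": "send_rows", "arguments": {"motion": [[[0,0,-0.006],[0,0,0]],[[0,0,-0.014],[0,0,0]],[[0,0,-0.025],[0,0,0]],[[0,0,-0.025],[0,0,0]],[[0,0,-0.025],[0,0,0]]]}}

```text
clock: 4.13
eef_pos: [469.1, -228.4, 337.7]
ee_rot: [-0.212, 0.977, -0.0, 0.001]
wrist_force: [-0.5, 0.6, -3.3]
gripper_width: 0.179
```

Run:
```python
from h import *
from cell import manip
c=manip.capture("scene"); crop(c,220,90,100,125,5,"pics/scene3.png")
c=state()
A=[455,-100,337.3,-173.5]; rows([469,-228.5,337.3,-155.5],A); rows(A,[515.2,37.2,337.3,-192])
```

```text
t 4.18 cur [ 468.85 -228.38  337.14 -155.53] F [-0.58  0.72 -4.23] M [ 0.14 -0.2  -0.03] w 0.178 q [-0.08  0.16 -0.42 -0.   -0.99 -1.07] tilt [0.0003 0.0003]
[-0.0081, 0.0245, 0.0] [0, 0, np.float64(0.0628)]
[-0.0162, 0.0491, 0.0] [0, 0, np.float64(0.1257)]
[-0.0243, 0.0736, 0.0] [0, 0, np.float64(0.1885)]
[-0.0324, 0.0982, 0.0] [0, 0, np.float64(0.2513)]
[-0.0405, 0.1227, 0.0] [0, 0, np.float64(0.3142)]
[-0.0151, 0.0259, 0.0] [0, 0, np.float64(0.0646)]
[-0.0301, 0.0518, 0.0] [0, 0, np.float64(0.1292)]
[-0.0452, 0.0777, 0.0] [0, 0, np.float64(0.1937)]
[-0.0603, 0.1036, 0.0] [0, 0, np.float64(0.2583)]
[-0.0753, 0.1295, 0.0] [0, 0, np.float64(0.3229)]
```

View pics/scene3.png

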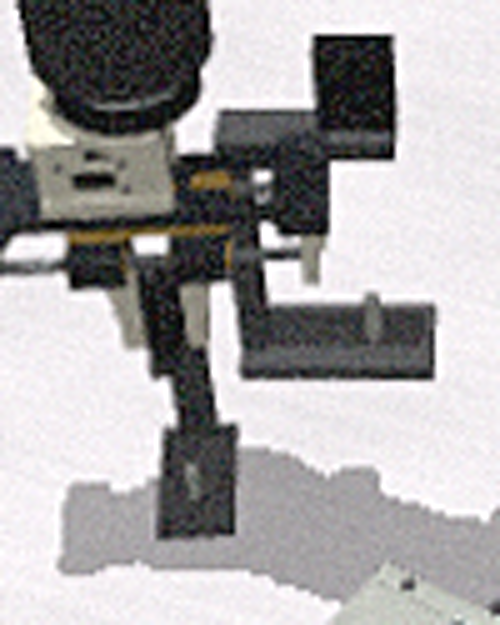

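The tool is lifted, with its foot at (197,480) in the crop and its weight showing as -3.4 N. Carrying it over to the fixture's approach pose.

{"name": "send_rows", "arguments": {"motion": [[[-0.006,0.0205,0],[0,0,0.05]],[[-0.0162,0.0491,0],[0,0,0.1257]],[[-0.0243,0.0736,0],[0,0,0.1885]],[[-0.0324,0.0982,0],[0,0,0.2513]],[[-0.0405,0.1227,0],[0,0,0.3142]]]}}

```text
clock: 4.6
eef_pos: [454.4, -99.0, 336.5]
ee_rot: [-0.055, 0.999, 0.0, -0.001]
wrist_force: [0.9, 0.8, -3.3]
gripper_width: 0.178
```

{"name": "send_rows", "arguments": {"motion": [[[-0.0151,0.0259,0],[0,0,0.0646]],[[-0.0301,0.0518,0],[0,0,0.1292]],[[-0.0452,0.0777,0],[0,0,0.1937]],[[-0.0603,0.1036,0],[0,0,0.2583]],[[-0.0753,0.1295,0],[0,0,0.3229]]]}}

```text
clock: 5.02
eef_pos: [515.2, 38.6, 336.7]
ee_rot: [0.106, 0.994, -0.0, -0.0]
wrist_force: [-0.4, 0.3, -3.5]
gripper_width: 0.184
```

{"name": "send_rows", "arguments": {"motion": [[[0,0,0],[0,0,0]],[[0,0,0],[0,0,0]],[[0,0,0],[0,0,0]]]}}

```text
clock: 5.27
eef_pos: [514.7, 37.1, 336.3]
ee_rot: [0.104, 0.995, -0.0, -0.001]
wrist_force: [-0.6, -1.4, -3.0]
gripper_width: 0.179
```

Run:
```python
from h import *
from cell import manip
for n in("scene","top"):
    c=manip.capture(n); np.savez(n+"4.npz",**c)
    crop(c,*((260,120,130,160) if n=="scene" else (250,130,120,100)),6 if n=="top" else 3.7,f"pics/{n}4.png")
c=state()
```

```text
t 5.37 cur [514.66  36.49 336.77 167.97] F [ 0.59 -0.39 -2.2 ] M [-0.07 -0.23  0.07] w 0.183 q [ 0.45  0.16 -0.43 -0.   -0.99 -2.23] tilt [-0.001  -0.0003]
```

View pics/scene4.png

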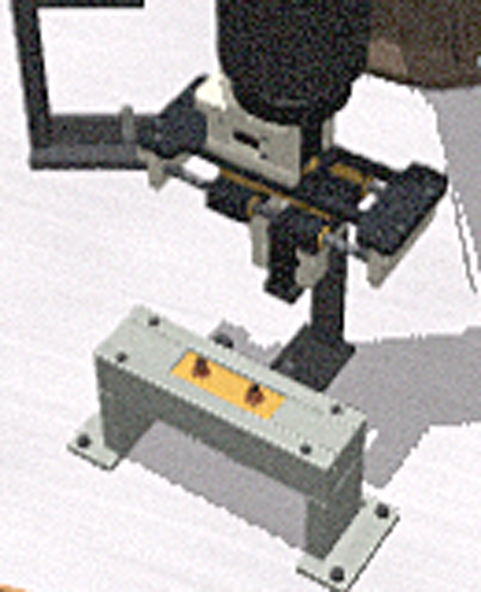

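View pics/top4.png

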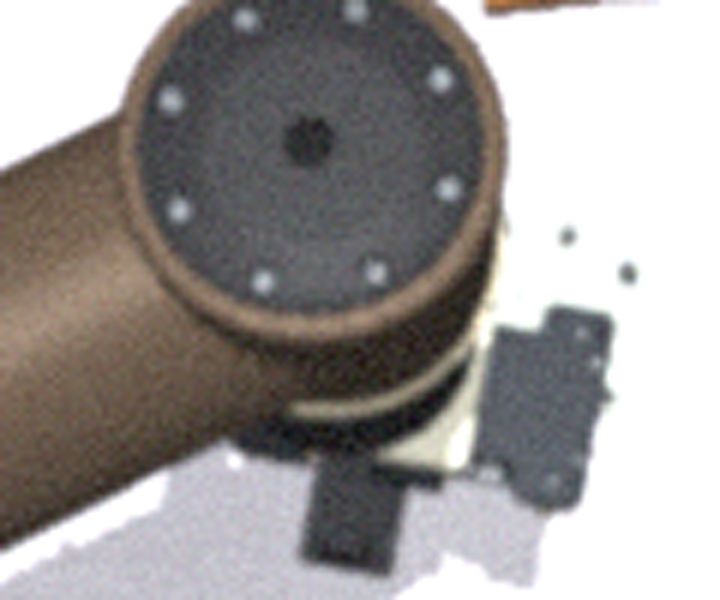

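The tool stands just off the -x side with its foot at (310,360) in the scene crop, aligned with the bridge. I'll insert it at nest y = -15.

{"name": "send_rows", "arguments": {"motion": [[[-0.01,-0.015,0],[0,0,0]],[[-0.03,-0.015,0],[0,0,0]],[[-0.05,-0.015,0],[0,0,0]],[[-0.07,-0.015,0],[0,0,0]],[[-0.08,-0.015,0],[0,0,0]]]}}

```text
clock: 5.78
eef_pos: [591.7, 4.4, 337.1]
ee_rot: [0.105, 0.994, -0.0, 0.0]
wrist_force: [0.1, 0.1, -3.9]
gripper_width: 0.177
```

{"name": "send_rows", "arguments": {"motion": [[[0,0,-0.004],[0,0,0]],[[0,0,-0.01],[0,0,0]],[[0,0,-0.012],[0,0,0]],[[0,0,-0.012],[0,0,0]]]}}

```text
clock: 6.12
eef_pos: [589.8, 5.8, 350.4]
ee_rot: [0.105, 0.995, 0.0, 0.001]
wrist_force: [0.1, 0.9, -3.7]
gripper_width: 0.178
```

Run:
```python
from h import *
from cell import manip
for n in("scene",):
    c=manip.capture(n); np.savez(n+"5.npz",**c)
    crop(c,260,140,120,150,4,f"pics/{n}5.png")
c=state()
th=np.radians(-12);R=np.array([[np.cos(th),-np.sin(th)],[np.sin(th),np.cos(th)]])
print("nest xy",R.T@(np.array(c[:2])-[593.5,20.6]))
```

```text
t 6.17 cur [589.69   5.9  349.98 168.  ] F [-0.11 -0.51 -4.  ] M [-0.   -0.23 -0.01] w 0.177 q [ 0.34  0.26 -0.26 -0.   -1.05 -2.12] tilt [0.0011 0.0005]
nest xy [ -0.6669533  -15.16825452]
```

View pics/scene5.png

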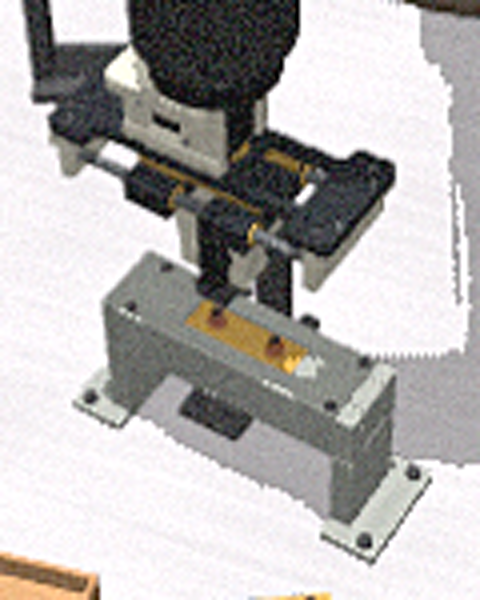

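The foot shows under the bridge at (217,412), and the arm is above with clearance. I'll rise gently to find contact.

{"name": "send_rows", "arguments": {"motion": [[[0,0,-0.001],[0,0,0]],[[0,0,-0.002],[0,0,0]],[[0,0,-0.003],[0,0,0]],[[0,0,-0.0035],[0,0,0]],[[0,0,-0.004],[0,0,0]]]}}

```text
clock: 6.58
eef_pos: [590.3, 5.9, 353.2]
ee_rot: [0.105, 0.995, 0.0, 0.0]
wrist_force: [0.3, -0.1, -3.2]
gripper_width: 0.178
```

{"name": "send_rows", "arguments": {"motion": [[[0,0,-0.0005],[0,0,0]],[[0,0,-0.001],[0,0,0]]]}}

```text
clock: 6.75
eef_pos: [590.3, 5.9, 354.1]
ee_rot: [0.105, 0.995, -0.0, -0.0]
wrist_force: [0.1, -0.2, -2.7]
gripper_width: 0.179
```

{"name": "send_rows", "arguments": {"motion": [[[0,0,-0.0005],[0,0,0]],[[0,0,-0.0005],[0,0,0]]]}}

```text
clock: 6.92
eef_pos: [590.4, 5.8, 354.7]
ee_rot: [0.105, 0.995, 0.0, 0.0]
wrist_force: [0.4, -0.1, -3.1]
gripper_width: 0.181
```

{"name": "send_rows", "arguments": {"motion": [[[0,0,-0.0005],[0,0,0]],[[0,0,-0.0005],[0,0,0]]]}}

```text
clock: 7.08
eef_pos: [590.3, 5.8, 355.2]
ee_rot: [0.105, 0.995, -0.0, 0.0]
wrist_force: [-0.2, -0.8, -3.2]
gripper_width: 0.182
```

{"name": "send_rows", "arguments": {"motion": [[[0,0,-0.0005],[0,0,0]],[[0,0,-0.0005],[0,0,0]]]}}

```text
clock: 7.25
eef_pos: [590.3, 5.8, 355.4]
ee_rot: [0.105, 0.995, 0.0, -0.0]
wrist_force: [1.3, -0.4, -6.0]
gripper_width: 0.181
```

{"name": "send_rows", "arguments": {"motion": [[[0,0,-0.0005],[0,0,0]],[[0,0,-0.0005],[0,0,0]]]}}

```text
clock: 7.42
eef_pos: [590.2, 5.9, 355.5]
ee_rot: [0.105, 0.994, 0.0, -0.0]
wrist_force: [1.4, 0.5, -10.9]
gripper_width: 0.175
```

Contact at TCP z ≈ 355.3, with a stiffness of roughly 10 N/mm. Stepping along y: retreat, shift 2.5 mm, press again.

{"name": "send_rows", "arguments": {"motion": [[[0,0,0.0015],[0,0,0]],[[0,0.0025,0.0015],[0,0,0]],[[0,0.0025,0.0008],[0,0,0]],[[0,0.0025,0],[0,0,0]],[[0,0.0025,0],[0,0,0]]]}}

```text
clock: 7.83
eef_pos: [590.8, 8.5, 355.5]
ee_rot: [0.105, 0.994, 0.0, -0.0]
wrist_force: [2.4, 1.3, -13.0]
gripper_width: 0.176
```

{"name": "send_rows", "arguments": {"motion": [[[0,0,0.0015],[0,0,0]],[[0,0.0025,0.0015],[0,0,0]],[[0,0.0025,0.0008],[0,0,0]],[[0,0.0025,0],[0,0,0]],[[0,0.0025,0],[0,0,0]]]}}

```text
clock: 8.25
eef_pos: [591.3, 10.8, 355.5]
ee_rot: [0.105, 0.995, 0.0, -0.0]
wrist_force: [2.8, -1.2, -13.8]
gripper_width: 0.175
```

{"name": "send_rows", "arguments": {"motion": [[[0,0,0.0015],[0,0,0]],[[0,0.0025,0.0015],[0,0,0]],[[0,0.0025,0.0008],[0,0,0]],[[0,0.0025,0],[0,0,0]],[[0,0.0025,0],[0,0,0]]]}}

```text
clock: 8.67
eef_pos: [591.9, 13.3, 355.5]
ee_rot: [0.105, 0.995, 0.0, -0.0]
wrist_force: [3.1, 0.1, -15.3]
gripper_width: 0.178
```

{"name": "send_rows", "arguments": {"motion": [[[0,0,0.0015],[0,0,0]],[[0,0.0025,0.0015],[0,0,0]],[[0,0.0025,0.0008],[0,0,0]],[[0,0.0025,0.0005],[0,0,0]],[[0,0.0025,0.0005],[0,0,0]]]}}

```text
clock: 9.08
eef_pos: [592.4, 15.7, 355.5]
ee_rot: [0.105, 0.995, 0.0, -0.0]
wrist_force: [1.8, -0.1, -10.9]
gripper_width: 0.177
```

{"name": "send_rows", "arguments": {"motion": [[[0,0,0.0012],[0,0,0]],[[0,0.0025,0.0012],[0,0,0]],[[0,0.0025,0.0008],[0,0,0]],[[0,0.0025,0],[0,0,0]],[[0,0.0025,0],[0,0,0]]]}}

```text
clock: 9.5
eef_pos: [593.0, 18.2, 355.4]
ee_rot: [0.105, 0.995, 0.0, 0.0]
wrist_force: [1.7, 0.1, -8.7]
gripper_width: 0.183
```

{"name": "send_rows", "arguments": {"motion": [[[0,0,0.0012],[0,0,0]],[[0,0.0025,0.0012],[0,0,0]],[[0,0.0025,0.0008],[0,0,0]],[[0,0.0025,0],[0,0,0]],[[0,0.0025,0],[0,0,0]]]}}

```text
clock: 9.92
eef_pos: [593.4, 20.6, 355.4]
ee_rot: [0.105, 0.995, 0.0, -0.0]
wrist_force: [1.2, 0.6, -7.4]
gripper_width: 0.178
```

{"name": "send_rows", "arguments": {"motion": [[[0,0,0.0012],[0,0,0]],[[0,0.0025,0.0012],[0,0,0]],[[0,0.0025,0.0008],[0,0,0]],[[0,0.0025,-0.0003],[0,0,0]],[[0,0.0025,-0.0003],[0,0,0]]]}}

```text
clock: 10.33
eef_pos: [593.9, 23.1, 355.5]
ee_rot: [0.105, 0.995, 0.0, -0.0]
wrist_force: [1.4, 0.0, -9.4]
gripper_width: 0.18
```

{"name": "send_rows", "arguments": {"motion": [[[0,0,0.0015],[0,0,0]],[[0,0.0025,0.0015],[0,0,0]],[[0,0.0025,0.0008],[0,0,0]],[[0,0.0025,0],[0,0,0]],[[0,0.0025,0],[0,0,0]]]}}

```text
clock: 10.75
eef_pos: [594.4, 25.5, 355.6]
ee_rot: [0.105, 0.995, 0.0, -0.0]
wrist_force: [1.0, 1.0, -9.4]
gripper_width: 0.176
```

{"name": "send_rows", "arguments": {"motion": [[[0,0,0.0015],[0,0,0]],[[0,0.0025,0.0015],[0,0,0]],[[0,0.0025,0.0008],[0,0,0]],[[0,0.0025,0],[0,0,0]],[[0,0.0025,0],[0,0,0]]]}}

```text
clock: 11.17
eef_pos: [595.1, 28.0, 356.5]
ee_rot: [0.105, 0.995, 0.0, 0.0]
wrist_force: [-0.3, 0.1, -2.8]
gripper_width: 0.177
```

{"name": "send_rows", "arguments": {"motion": [[[0,0,0.0015],[0,0,0]],[[0,0.0025,0.0015],[0,0,0]],[[0,0.0025,0.0008],[0,0,0]],[[0,0.0025,0],[0,0,0]],[[0,0.0025,0],[0,0,0]]]}}

```text
clock: 11.58
eef_pos: [595.6, 30.3, 356.2]
ee_rot: [0.105, 0.995, -0.0, 0.0]
wrist_force: [-0.4, -0.5, -2.8]
gripper_width: 0.183
```

Free at y ≈ 7.5 and 10, so the hole's middle is at about 8.75. I'll centre there and rise.

{"name": "send_rows", "arguments": {"motion": [[[0,-0.0012,0],[0,0,0]],[[0,-0.0012,-0.0006],[0,0,0]],[[0,-0.0012,-0.0012],[0,0,0]],[[0,-0.0012,-0.0018],[0,0,0]],[[0,-0.0012,-0.002],[0,0,0]]]}}

```text
clock: 12.0
eef_pos: [595.3, 29.1, 358.1]
ee_rot: [0.105, 0.995, 0.0, 0.0]
wrist_force: [0.5, -1.0, -4.1]
gripper_width: 0.18
```

Run:
```python
from h import *
c=state()
```

```text
t 12.0 cur [595.3   29.1  358.15 167.99] F [ 0.55 -1.03 -4.07] M [ 0.04 -0.29 -0.01] w 0.18 q [ 0.38  0.26 -0.23  0.   -1.07 -2.16] tilt [0.0002 0.    ]
```

{"name": "send_rows", "arguments": {"motion": [[[0,0,-0.001],[0,0,0]],[[0,0,-0.002],[0,0,0]],[[0,0,-0.003],[0,0,0]],[[0,0,-0.004],[0,0,0]],[[0,0,-0.005],[0,0,0]]]}}

```text
clock: 12.42
eef_pos: [595.3, 29.2, 363.1]
ee_rot: [0.105, 0.995, 0.0, 0.0]
wrist_force: [0.3, 0.7, -3.1]
gripper_width: 0.18
```

{"name": "send_rows", "arguments": {"motion": [[[0,0,-0.0005],[0,0,0]],[[0,0,-0.001],[0,0,0]],[[0,0,-0.0015],[0,0,0]],[[0,0,-0.002],[0,0,0]]]}}

```text
clock: 12.75
eef_pos: [595.2, 29.1, 365.0]
ee_rot: [0.105, 0.995, -0.0, -0.0]
wrist_force: [-0.1, 0.4, -3.8]
gripper_width: 0.179
```

{"name": "send_rows", "arguments": {"motion": [[[0,0,-0.0005],[0,0,0]],[[0,0,-0.001],[0,0,0]]]}}

```text
clock: 12.92
eef_pos: [595.2, 29.1, 365.5]
ee_rot: [0.105, 0.994, 0.0, -0.0]
wrist_force: [1.4, -0.9, -8.5]
gripper_width: 0.179
```

{"name": "send_rows", "arguments": {"motion": [[[0,0,-0.0005],[0,0,0]],[[0,0,-0.001],[0,0,0]]]}}

```text
clock: 13.08
eef_pos: [595.2, 29.3, 366.4]
ee_rot: [0.105, 0.994, 0.0, -0.0]
wrist_force: [1.7, 0.6, -9.4]
gripper_width: 0.176
```

The block is met at 365.3 as expected, and it moves at about 6 N. I'll push on slowly.

{"name": "send_rows", "arguments": {"motion": [[[0,0,-0.0007],[0,0,0]],[[0,0,-0.0014],[0,0,0]],[[0,0,-0.002],[0,0,0]]]}}

```text
clock: 13.33
eef_pos: [595.2, 29.4, 368.6]
ee_rot: [0.105, 0.995, 0.0, -0.0]
wrist_force: [2.8, 1.8, -11.4]
gripper_width: 0.179
```

{"name": "send_rows", "arguments": {"motion": [[[0,0,-0.0007],[0,0,0]],[[0,0,-0.0014],[0,0,0]],[[0,0,-0.002],[0,0,0]],[[0,0,-0.0027],[0,0,0]]]}}

```text
clock: 13.67
eef_pos: [595.2, 29.3, 371.5]
ee_rot: [0.105, 0.995, 0.0, -0.0]
wrist_force: [1.1, 3.2, -11.3]
gripper_width: 0.176
```

{"name": "send_rows", "arguments": {"motion": [[[0,0,-0.0007],[0,0,0]],[[0,0,-0.0014],[0,0,0]],[[0,0,-0.002],[0,0,0]],[[0,0,-0.0027],[0,0,0]]]}}

```text
clock: 14.0
eef_pos: [595.2, 29.2, 374.3]
ee_rot: [0.105, 0.995, 0.0, -0.0]
wrist_force: [1.6, 3.5, -11.0]
gripper_width: 0.178
```

{"name": "send_rows", "arguments": {"motion": [[[0,0,-0.0007],[0,0,0]],[[0,0,-0.0014],[0,0,0]],[[0,0,-0.002],[0,0,0]],[[0,0,-0.0025],[0,0,0]]]}}

```text
clock: 14.33
eef_pos: [595.2, 29.2, 376.9]
ee_rot: [0.105, 0.995, 0.0, -0.0]
wrist_force: [1.6, 4.9, -12.7]
gripper_width: 0.18
```

{"name": "send_rows", "arguments": {"motion": [[[0,0.0004,-0.0005],[0,0,0]],[[0,0.0004,-0.001],[0,0,0]],[[0,0.0004,-0.001],[0,0,0]]]}}

```text
clock: 14.58
eef_pos: [595.3, 29.5, 378.0]
ee_rot: [0.105, 0.995, -0.0, 0.0]
wrist_force: [-0.4, 4.6, -10.2]
gripper_width: 0.183
```

Run:
```python
from h import *
from cell import manip
c=manip.capture("scene"); np.savez("scene6.npz",**c)
crop(c,270,180,110,100,7,"pics/scene6.png")
c=state()
```

```text
t 14.63 cur [595.31  29.46 378.04 167.99] F [  0.11   4.32 -10.26] M [ 1.8  -0.69  0.01] w 0.179 q [ 0.38  0.25 -0.21  0.   -1.12 -2.16] tilt [-0.     -0.0002]
```

View pics/scene6.png

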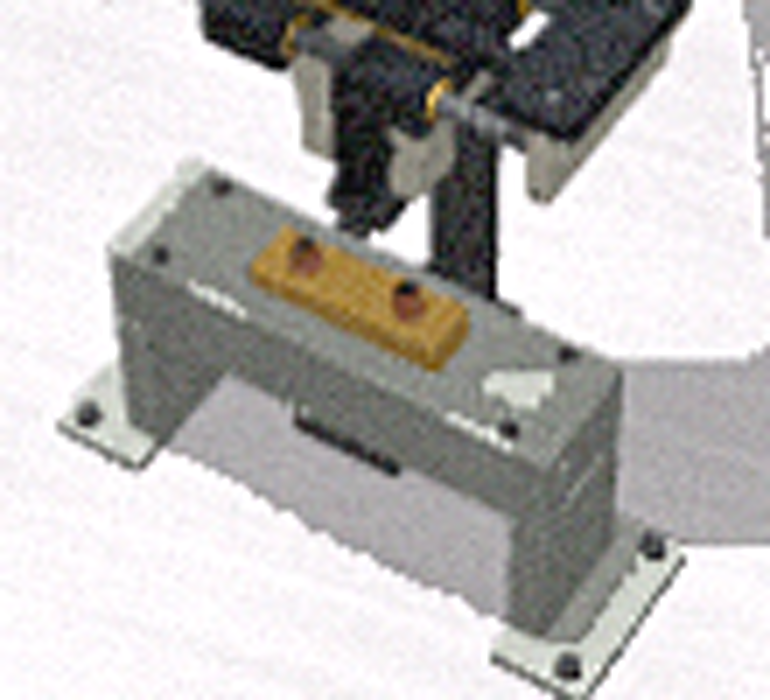

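The block stands proud around (360,310), and the foot at (350,440) is just under the bridge. I'll finish the last ~1.3 mm with small steps until the foot lands.

{"name": "send_rows", "arguments": {"motion": [[[0,0.0004,-0.0005],[0,0,0]],[[0,0.0004,-0.0009],[0,0,0]]]}}

```text
clock: 14.8
eef_pos: [595.3, 29.7, 378.7]
ee_rot: [0.105, 0.995, -0.0, -0.0]
wrist_force: [0.8, 1.9, -11.8]
gripper_width: 0.18
```

{"name": "send_rows", "arguments": {"motion": [[[0,0,-0.0004],[0,0,0]],[[0,0,-0.0004],[0,0,0]]]}}

```text
clock: 14.97
eef_pos: [595.4, 29.7, 379.2]
ee_rot: [0.105, 0.995, -0.0, -0.0]
wrist_force: [0.4, 1.8, -10.6]
gripper_width: 0.182
```

{"name": "send_rows", "arguments": {"motion": [[[0,0,-0.0004],[0,0,0]],[[0,0,-0.0004],[0,0,0]]]}}

```text
clock: 15.13
eef_pos: [595.4, 29.8, 379.3]
ee_rot: [0.105, 0.995, -0.0, -0.0]
wrist_force: [1.8, 1.7, -13.0]
gripper_width: 0.18
```

The foot has landed (379.3 as predicted, 13 N). I'll draw down slowly.

{"name": "send_rows", "arguments": {"motion": [[[0,0,0],[0,0,0]],[[0,0,0.0015],[0,0,0]],[[0,0,0.003],[0,0,0]],[[0,0,0.005],[0,0,0]],[[0,0,0.007],[0,0,0]]]}}

```text
clock: 15.55
eef_pos: [595.6, 29.7, 373.4]
ee_rot: [0.105, 0.995, -0.0, 0.001]
wrist_force: [0.7, -0.7, -3.5]
gripper_width: 0.181
```

{"name": "send_rows", "arguments": {"motion": [[[0,0,0.002],[0,0,0]],[[0,0,0.004],[0,0,0]],[[0,0,0.006],[0,0,0]],[[0,0,0.008],[0,0,0]],[[0,0,0.01],[0,0,0]]]}}

```text
clock: 15.97
eef_pos: [595.5, 29.9, 362.4]
ee_rot: [0.105, 0.995, -0.0, -0.0]
wrist_force: [1.0, 0.2, -3.7]
gripper_width: 0.182
```

{"name": "send_rows", "arguments": {"motion": [[[0,0,0.003],[0,0,0]],[[0,0,0.006],[0,0,0]],[[0,0,0.009],[0,0,0]],[[0,0,0.012],[0,0,0]],[[0,0,0.014],[0,0,0]]]}}

```text
clock: 16.38
eef_pos: [595.4, 29.9, 348.0]
ee_rot: [0.105, 0.995, -0.0, -0.0]
wrist_force: [0.3, -0.4, -3.3]
gripper_width: 0.185
```

Run:
```python
from h import *
from cell import manip
c=manip.capture("scene"); np.savez("scene7.npz",**c)
crop(c,270,170,110,110,5,"pics/scene7.png")
c=state()
```

```text
t 16.43 cur [595.27  29.89 347.72 167.98] F [-0.56  0.54 -3.45] M [ 0.02 -0.2  -0.03] w 0.184 q [ 0.38  0.27 -0.25 -0.   -1.05 -2.16] tilt [-0.0009 -0.0002]
```

View pics/scene7.png

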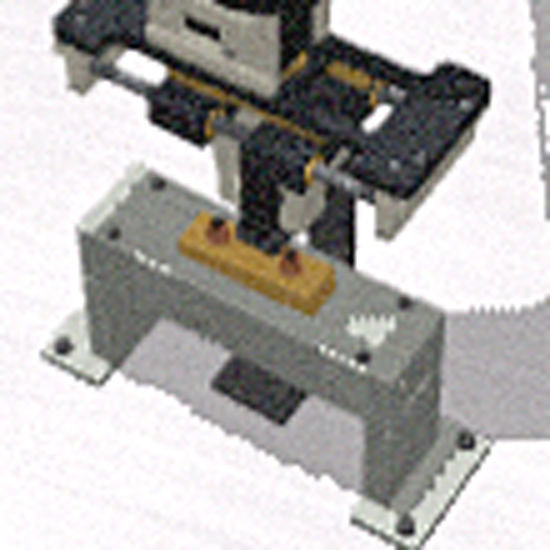

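The block at (255,262) has stayed up, and the tool is free below at (260,388). Arm clearance is about 14 mm over the stubs and 7 mm under the bridge. Withdrawing along -x.

{"name": "send_rows", "arguments": {"motion": [[[0.01,0,0],[0,0,0]],[[0.026,0,0],[0,0,0]],[[0.046,0,0],[0,0,0]],[[0.066,0,0],[0,0,0]],[[0.086,0,0],[0,0,0]]]}}

```text
clock: 16.85
eef_pos: [510.0, 47.8, 348.6]
ee_rot: [0.105, 0.994, 0.0, 0.0]
wrist_force: [0.1, 0.2, -3.5]
gripper_width: 0.177
```

{"name": "send_rows", "arguments": {"motion": [[[0.018,0,0],[0,0,0]],[[0.032,0,0],[0,0,0]],[[0.04,0,0.01],[0,0,0]],[[0.04,0,0.02],[0,0,0]],[[0.04,0,0.03],[0,0,0]]]}}

```text
clock: 17.27
eef_pos: [471.7, 56.2, 318.6]
ee_rot: [0.104, 0.995, 0.001, 0.001]
wrist_force: [0.4, -0.3, -3.2]
gripper_width: 0.176
```

{"name": "send_rows", "arguments": {"motion": [[[0,0,0.002],[0,0,0]],[[0,0,0.0035],[0,0,0]],[[0,0,0.0045],[0,0,0]],[[0,0,0.0045],[0,0,0]]]}}

```text
clock: 17.6
eef_pos: [472.6, 56.1, 313.9]
ee_rot: [0.105, 0.994, -0.0, -0.0]
wrist_force: [0.1, 0.5, -2.6]
gripper_width: 0.179
```

{"name": "send_rows", "arguments": {"motion": [[[0,0,0.0006],[0,0,0]],[[0,0,0.0012],[0,0,0]],[[0,0,0.0012],[0,0,0]]]}}

```text
clock: 17.85
eef_pos: [472.3, 56.1, 312.9]
ee_rot: [0.105, 0.995, 0.0, 0.0]
wrist_force: [-0.5, -0.2, -3.8]
gripper_width: 0.182
```

{"name": "send_rows", "arguments": {"motion": [[[0,0,0.0004],[0,0,0]],[[0,0,0.0004],[0,0,0]],[[0,0,0.0004],[0,0,0]]]}}

```text
clock: 18.1
eef_pos: [472.2, 56.1, 312.5]
ee_rot: [0.105, 0.995, -0.0, 0.0]
wrist_force: [-0.2, -0.4, -3.2]
gripper_width: 0.177
```

{"name": "send_rows", "arguments": {"motion": [[[0,0,0.0004],[0,0,0]],[[0,0,0.0004],[0,0,0]],[[0,0,0.0004],[0,0,0]]]}}

```text
clock: 18.35
eef_pos: [472.3, 56.2, 312.3]
ee_rot: [0.105, 0.995, 0.0, 0.0]
wrist_force: [-0.4, -1.5, -1.3]
gripper_width: 0.18
```

{"name": "send_rows", "arguments": {"motion": [[[0,0,0.0003],[0,0,0]],[[0,0,0.0003],[0,0,0]],[[0,0,0.0003],[0,0,0]]]}}

```text
clock: 18.6
eef_pos: [472.3, 56.2, 312.3]
ee_rot: [0.105, 0.995, 0.0, 0.0]
wrist_force: [-2.0, -0.5, 5.1]
gripper_width: 0.179
```

The foot is on the bench. Releasing.

{"name": "send_rows", "arguments": {"motion": [[[0,0,0],[0,0,0]],[[0,0,0],[0,0,0]],[[0,0,0],[0,0,0]],[[0,0,0],[0,0,0]],[[0,0,0],[0,0,0]]], "hand": 0.056}}

```text
clock: 19.02
eef_pos: [472.2, 56.1, 311.6]
ee_rot: [0.105, 0.995, -0.0, -0.0]
wrist_force: [-0.6, -0.2, -0.1]
gripper_width: 0.501
```

{"name": "send_rows", "arguments": {"motion": [[[0,0,0],[0,0,0]],[[0,0,-0.01],[0,0,0]],[[0,0,-0.03],[0,0,0]],[[0,0,-0.06],[0,0,0]],[[0,0,-0.09],[0,0,0]]]}}

```text
clock: 19.43
eef_pos: [471.9, 55.9, 403.1]
ee_rot: [0.105, 0.995, -0.001, -0.001]
wrist_force: [0.9, 0.1, -0.5]
gripper_width: 0.639
```

{"name": "send_rows", "arguments": {"motion": [[[0.02,0,-0.02],[0,0,0]],[[0.05,0,-0.03],[0,0,0]],[[0.06,0,-0.03],[0,0,0]],[[0.06,0,-0.03],[0,0,0]],[[0.06,0,-0.03],[0,0,0]]]}}

```text
clock: 19.85
eef_pos: [413.2, 68.7, 432.5]
ee_rot: [0.104, 0.995, 0.001, 0.001]
wrist_force: [0.4, -0.1, -0.7]
gripper_width: 0.638
```

Run:
```python
from h import *
from cell import manip
state()
for n in("scene","top"):
    c=manip.capture(n); np.savez(n+"8.npz",**c)
    crop(c,*((150,100,300,220,2.6) if n=="scene" else (200,110,270,180,2.9)),f"pics/{n}8.png")
    if n=="scene": crop(c,270,170,110,110,5,"pics/scene8b.png")
```

```text
t 19.85 cur [413.17  68.67 432.46 168.07] F [ 0.4  -0.07 -0.66] M [-0.03 -0.2  -0.  ] w 0.638 q [ 0.64 -0.1  -0.47  0.   -1.21 -2.42] tilt [0.0014 0.001 ]
```

View pics/scene8.png

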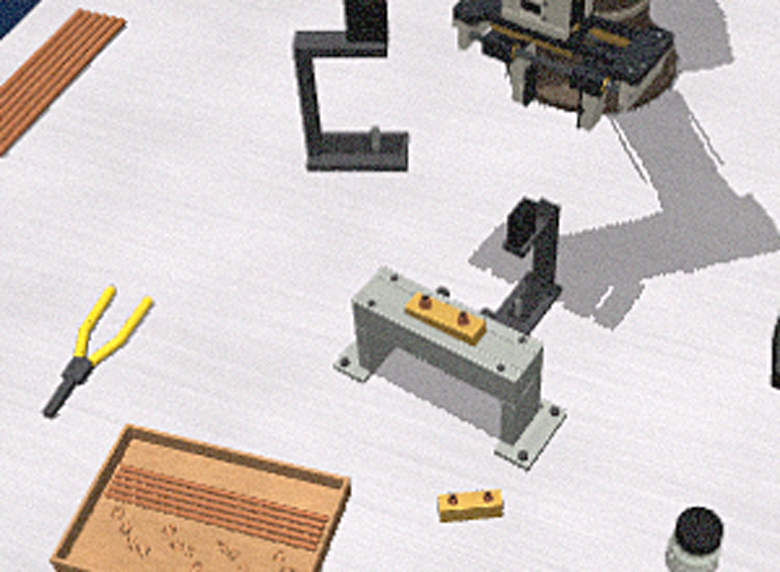

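View pics/top8.png

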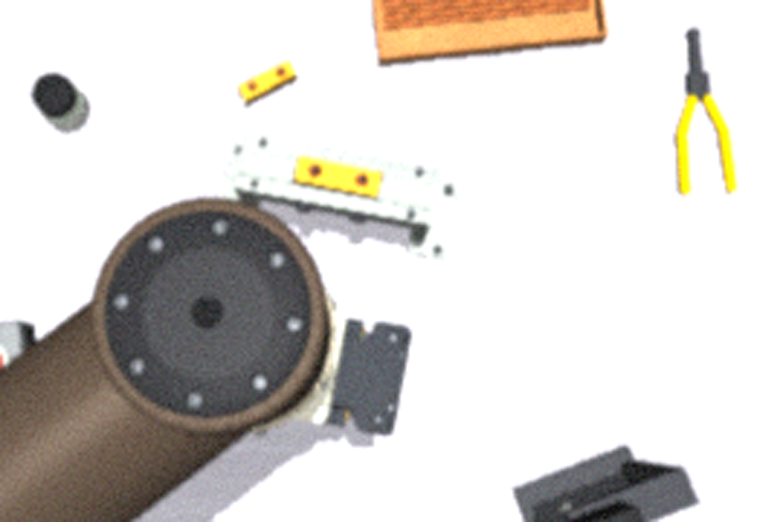

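View pics/scene8b.png

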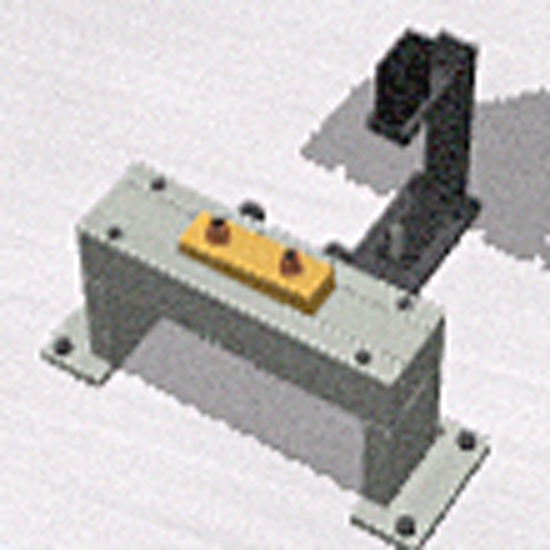

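The tool stands upright behind the fixture, with its foot at (410,240) in the crop and a clear gap. The block is proud at (260,262). The pliers and jar look unmoved. I'll check the block height and tilt from depth.

Run:
```python
from h import *
th=np.radians(-12);R=np.array([[np.cos(th),-np.sin(th)],[np.sin(th),np.cos(th)]])
for f in("scene8","top8"):
    c=dict(np.load(f+".npz"));W=cloud(c)
    L=W.copy();L[...,:2]=(W[...,:2]-[593.5,20.6])@R
    def med(y0,y1,x0=-9,x1=9,lo=105,hi=136):
        m=(L[...,0]>x0)&(L[...,0]<x1)&(L[...,1]>y0)&(L[...,1]<y1)&(L[...,2]>lo)&(L[...,2]<hi);return m.sum(),np.median(L[m],0).round(1)
    print(f,"blk -y",med(-38,-30),"mid",med(-10,10),"+y",med(30,38),"nest top",med(-75,-50,-20,20),med(50,75,-20,20))
    b=np.abs(L[...,0])<60
    m=(np.abs(L[...,1])<60)&(np.abs(L[...,0])<22)&(L[...,2]>121)&(L[...,2]<134)
    print(cv2.minAreaRect(L[m][:,:2].astype(np.float32)))
    if f=="scene8":
        R2=W[175:232,335:372].reshape(-1,3);R2=R2[(R2[:,2]>166)&(R2[:,2]<180)];print("handle",len(R2),np.median(R2,0),cv2.minAreaRect(R2[:,:2].astype(np.float32)))
a=dict(np.load("scene0.npz"))["frame"].astype(int);b=dict(np.load("scene8.npz"))["frame"].astype(int)
for n,(x,y,w,h) in(("pliers",(160,205,55,60)),("jar",(400,285,35,45))):print(n,np.abs(a-b)[y:y+h,x:x+w].mean())
```

```text
scene8 blk -y (np.int64(12), array([  2.8, -35.6, 124.4])) mid (np.int64(45), array([  1.2,   0.3, 127.5])) +y (np.int64(32), array([  0.4,  36.2, 127.6])) nest top (np.int64(107), array([  1.2, -62.7, 115.4])) (np.int64(130), array([  0.6,  62.4, 115.5]))
((1.205916404724121, -2.3958892822265625), (26.383272171020508, 80.84957122802734), 2.0717759132385254)
handle 68 [474.90532584  56.70152041 170.48562727] ((472.7935791015625, 55.79963302612305), (17.015727996826172, 35.4455451965332), 79.54878234863281)
top8 blk -y (np.int64(19), array([  0.8, -34.2, 125.6])) mid (np.int64(47), array([  0.7,   0.3, 128.5])) +y (np.int64(20), array([1.000e-01, 3.410e+01, 1.319e+02])) nest top (np.int64(134), array([  0. , -62.5, 116.5])) (np.int64(133), array([  0.4,  62.4, 116.7]))
((1.9726276397705078, -7.726856231689453), (93.80168914794922, 37.56371307373047), 87.15167999267578)
pliers 3.3062626262626265
jar 4.040634920634921
```

The block's middle is up about 12.7 mm, with a tilt of about 0.05–0.09 rad (limit 0.15) and within about 1 mm of the nest's middle. The tool is upright, about 126 mm away. Handing in.

```bash
python3 -c "
from cell import manip
print(manip.sign_off())"
```

```text
the job is handed in; nothing more can be done
None
```

The block is raised and standing proud in the nest, and the knockout tool is back on the bench clear of the fixture. I handed the job in at about 20 s of the 72 s; sign-off gave no verdict.

- **Finding the hole:** I gripped the smaller C-tool by its handle and felt along the bridge's underside in 2.5 mm steps from y = -15 mm. The contact force stayed at about 12 N or less. The rod entered at about y = +9 mm.
- **Raising the block:** I pushed the rod up until the tool's foot met the underside, with the flange 24 mm above first contact as expected. The push was about 7–10 N above the tool's weight.
- **Setting the tool down:** I drew the rod down, slid the tool out along -x, and stood it on the bench and released it.

**Last checks:**

| Check | Measured | Required |
|---|---|---|
| Block raised above seated height | about 12.7 mm | 10–18 mm |
| Block off the nest's middle | about 1 mm | under 5 mm |
| Block tilt | about 0.05 rad (scene camera), 0.09 rad (top camera) | under 0.15 rad |
| Rod from the nest's middle | about 126 mm | over 60 mm |

- **Tool:** it stands upright and released. I judged upright from the picture and the handle height, not by measuring the tilt angle.
- **Jar and pliers:** they look unmoved in the before and after pictures.
- **Disagreement:** the two cameras differ on the block's tilt. Both agree that its +y end stands slightly higher, because the hole is off-centre.

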